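Seat a blank by feel and lock the stop rod with the cam lever

TASK

Clamp the square wooden blank lying in the fixture: with the cam lever still open, slide the stop rod in by its paddle until it pushes the blank fully home against the stop screw in the end fence, and press it there gently, with about 10 N, for a moment. Then flip the cam lever over its centre until it lies fully closed, so that the rod is locked with the blank still snug between rod and screw, and let go. Do not force the rod or the lever, and leave the other things on the table where they are.

Things in the scene. Friction and masses are not known exactly. Their poses are not given: they have to be found in the camera images.
- fixture: Fixture fixed on the table: dark wooden plate 320 x 90 x 10 mm (x -125..195). Origin at table height under the rod's line. +x along the rod to the fence (push direction), +y the side the lever closes to. Grey clamp block x -105..-55, sides 40 mm high, lugs up to z 88, 36 wide; guide rails x -30..170, 31 mm apart, tops at z 22, the blank between them on the plate; fence face at x 170.
- end_fence: Fixed aluminium block 25 x 70 x 42 mm at the fixture's far end, with a 12 mm steel stop screw through it, 23.5 mm above the table, on the rod's line. Origin at the bottom of the face towards the blank (fixture x = 170 mm, z = 10 mm). The screw stands out of this face by 4 to 34 mm, set differently each time; how far is not reported. It does not give.
- blank_center (a point): Centre of the light square wooden blank, 120 x 27 x 27 mm, about 0.09 kg, loose between the guide rails, its length (y axis of this point) along fixture x, at first 10 to 58 mm short of the stop screw. It slides on the plate under less than 1 N.
- stop_rod (a joint): Travel of the steel stop rod (14 mm thick, foot 20 mm) through the clamp block, m: 0 = drawn back, grows as it is pushed to fixture +x, at most 0.1; 0.061 to 0.091 with the blank home, depending on the stop screw. Slides with 1.5 N drag plus 8 N per m/s while the lever is open and stays where it is left; cannot slide when clamped. Starts at 0 to 0.02.
- rod_tip (a point): Centre of the tip face of the stop rod, which meets the end of the blank; 23.5 mm above the table.
- paddle (a point): Push here: centre of the upper part of the upright black paddle fixed on the rear end of the rod (12 mm along the rod, 34 mm across, from z = 13 to 85 mm); this point is 62 mm above the table, 196 mm behind the rod tip, in the middle of the paddle's 12 mm thickness.
- lever_pivot (a point): Middle of the lever's pivot pin, 70 mm above the table at fixture x = -80 mm, y = 0; the pin lies along fixture x.
- lever_tip (a point): Centre of the black round cross-knob (16 mm thick, 26 mm along fixture x) at the end of the steel lever, 84 mm from the pivot. The flat steel lever is 18 mm wide (along fixture x) and 10 mm thick. Push it from its fixture -y side when open, which is its upper side when closed.
- cam_lever (a joint): Lever angle, rad. 0 = open, leaning 10 degrees back to fixture -y; 0.175 upright; grows as it swings to fixture +y and down; 1.745 = closed: level, along fixture +y, on its stop. From 0.2 a spring resists, up to about 5 N at the knob near 0.7; the centre is at 1.15: well before it the lever springs back, past 1.4 it pulls itself shut. Starts at 0 to 0.1.
- whetstone_center (a point): Centre of a loose grey whetstone 33 x 68 x 27 mm beside the fixture; leave alone.
- collet_center (a point): Centre of a loose steel collet, 30 mm across and 32 mm high, standing beside the fixture; leave alone.
- spare_blank_center (a point): Centre of a loose dark spare blank 140 x 27 x 27 mm behind the fixture; leave alone.
- leather_pad_center (a point): Centre of a loose brown oval leather pad 52 x 111 x 9 mm in front of the fixture; leave alone.
- blank: The same blank, origin at the centre of its underside.
- clamp_pad: Inside the clamp block: steel pad 30 x 16 x 8 mm which the cam presses down on the rod; origin at the middle of its underside, 1.5 mm above the rod when the lever is open.
Not all that is in view belongs to the job. Leave any purple or yellow look-alike of the blank alone.

How it is judged:
On the way, in this order (a step that is already met when the one before it is completed fails the run):
1. with the lever open, the rod presses the blank home against the stop screw with at least 5 N (distance between rod_tip and blank_center below 0.062 m and contact force between end_fence and blank above 5 N and value of joint cam_lever below 0.5 rad), for 0.2 s.
2. the lever is over centre and closed, clamping the rod (value of joint cam_lever above 1.65 rad and contact force between clamp_pad and stop_rod above 30 N), for 0.2 s.
At the end, for the whole second after the job is handed in: The blank still bears on the stop screw (over 0.2 N), the rod tip is within 2 mm of the blank's end, the lever is within 0.095 rad of fully closed with the pad pressing on the rod with over 30 N, and all is at rest (all of step 2 and distance between rod_tip and blank_center below 0.062 m and contact force between end_fence and blank above 0.2 N and velocity of joint stop_rod below 0.005 m/s and velocity of joint cam_lever below 0.05 rad/s and linear speed of blank below 0.01 m/s); the robot touches nothing.
It fails at once if the rod pressed the blank with more than 20 N (contact force between stop_rod and blank above 20 N).
It fails at once if the robot pushed the lever with more than 25 N (contact force between any of the fingers, the arm and cam_lever above 25 N).
It fails at once if the whetstone, collet, spare blank or leather pad was moved by more than 20 mm (distance of any of whetstone_center, collet_center, spare_blank_center, leather_pad_center from where it was at the start of the episode above 0.02 m).
It also fails if it takes over 54 s, if anything falls off the work surface, if the arm or the gripper's body presses on something with over 40 N, if the wrist force passes 120 N, or if a joint passes its speed limit or range.

ROBOT

A 6-joint arm with a two-finger parallel gripper is mounted at the origin on a cart in front of the work surface, level with it; the furniture and walls round the work are solid. World frame = base frame: x ahead of the robot, y to its left, z up, the work surface at z = 0. Lengths are in m, angles in rad, forces in N, time in s.
With the tool pointing down it reaches from about 0.35 to 0.85 m from the base axis. Payload 8.1 kg.
Tool frame: the origin (TCP) lies on the centre line of the jaws, within the pads' length; the fingertips stand 11 mm ahead of it and the grasp point (between the pads) lies 8 mm behind it (tip_reach is the z of the fingertips in the tool frame, in m); z points along the fingers, y is the direction in which the jaws open and shut (so a half turn about z gives the same grasp; the last joint's range is limited). The gripper opens to 93 mm and grips with 3 to 60 N. Pads are 15 mm wide; open, the fingers measure 128 mm over their backs; the gripper's body (75 mm by 188 mm) begins 65 mm behind the grasp point.
Start: joints at [1.253, 0.13, 1.488, -0, 1.523, -0.085], TCP at [0.138, 0.584, 0.23] pointing down, gripper open.
Joint ranges: [-2.96, 2.96], [-0.89, 2.26], [0.02, 2.5], [-1.34, 4.48], [0, 2.73], [-2.66, 2.66]. Speed limits (rad/s): [2.39, 2.39, 2.79, 3.14, 3.14, 3.14].

INTERFACE

Orientations are given as a rotation vector (axis times angle).
In Python, from plant import read_state, read_camera, camera_params, close_job, silhouettes, tip_of, tip_reach gives the robot as it stands.
- The arm moves only by the shell command python3 -m creep 'ROWS' [FORCE]. ROWS is JSON, a list of rows, each a list of 5 numbers: the shift along the tool's x, y, z in m, then the turn about the tool's z in rad, then the closure in counts, from 0 (fully open) to 255 (shut). In form: [[dx, dy, dz, twist, gripper], ...]. A call has 1 to 12 rows; each row shifts and turns the commanded pose from where the row before left it, along the tool's axes as they then stand; what a row does not reach is not made up. A row lasts 1/12 s, in which the tool goes at most 41.7 mm and 7.16 degrees, less where a joint would pass 70% of its speed; a pose out of reach is approached as far as the arm can. A call is refused whole if a number of a shift passes 0.0417 or a number of a turn 0.125, either way. A call with a gripper value outside its range is refused whole. The fingers move at their own pace and stop on an object; FORCE is the grip in N (left out, the last holds). Time passes only in rows, so rows that do not move let the fingers close. It gives the time, the measured TCP pose, the force and the opening at its end, in the units of the state.
- read_state(): the state, without advancing time (a new reading comes with each control period).
- read_camera(name): name is "scene" or "side" or "wrist"; returns the picture (384x512x3 uint8, red, green, blue); there is no depth.
- camera_params(name): a dict with "fov_y" (degrees; the focal length in pixels is half the picture's height over the tangent of half this angle, whatever the lens; pixels are square), "cx", "cy" (the principal point, pixels), "k1" (the pictures are not rectified: a ray, as slopes to the right and down, at radius r is drawn at 1 + k1 r^2 times it, then the intrinsics apply), "position" and "rotation" of the camera in the world. Camera axes: x right, y down, z forward; pixel columns grow to the right and rows downward; lengths in m; the calibration is good to about 2 mm. A picture is of the moment at which its call begins: read the wrist's pose just before it. camera_params takes no time and is no camera call; for the wrist camera it gives the pose at the moment of the call.
- close_job(): hands the job in, once; it reports no verdict.
Trained networks look in the newest picture that a camera, given by its name, has taken for a name from the list of things; names that differ only in an ending like _2 or _b are one class to them, and where a whole thing is asked for, a point or a joint stands for the part that bears it (a point fixed in the world has none). Each returns a list of dicts, best first, with "confidence" (0 to 1); they miss things now and then, are a little off and sometimes report something else, mostly with a low value. They report only what shows in the picture. A call takes as long as a camera call. They do not tell look-alikes from the thing itself.
- silhouettes(camera, query): "region" (384x512 bool, what is visible of it) and "pixel" ([column, row] in pixels, amid what is visible of it).
- tip_of(camera, query): "pixel" ([column, row] in pixels: a listed point, or the origin of a listed thing).
The state is a dict: "t": time; "q": joint angles; "dq": joint speeds; "joint_torque": joint torques, N m; "tool_pos": TCP position; "orientation": TCP orientation; "force": force on the tool from outside, world axes, zero at the start; "wrist_torque": the same for the moment, N m; "opening": finger opening in m.
Only numpy, scipy, OpenCV 4.12 (cv2) and the standard library are available. Lean on these libraries where they do the work, as an engineer would, in place of code of your own. Each camera call takes 0.05 s, during which the arm holds its last target.

## Working session

There is one attempt and no reset: what is moved stays moved. The work goes in short steps, Python scripts to look and compute and a shell command to move; the robot and the scene stay as the last step left them, time stands still between calls to the robot, and variables do not carry over. Pictures are saved under pics/ and viewed, and the job is handed in when it is done.

```bash
ls; mkdir -p pics; python3 - <<'E'
from plant import *
import cv2,json
s=read_state();print(s)
for c in ["scene","side","wrist"]:
    im=read_camera(c);cv2.imwrite(f"pics/{c}0.png",im[:,:,::-1]);print(c,camera_params(c))
print(tip_reach)
E
```

```text
pics
{'t': 0.0, 'q': array([ 1.25258740e+00,  1.31160385e-01,  1.48925641e+00,  6.21165659e-06,
        1.52298455e+00, -8.53935876e-02]), 'dq': array([ 9.10051078e-04, -8.00499828e-05,  3.68068216e-04,  1.38534895e-03,
       -1.09916893e-03, -1.33751069e-04]), 'joint_torque': array([ 1.16354033e-03, -5.59865820e+01, -4.91737783e+01,  7.68595515e-02,
        3.54022672e-02, -1.03001639e-04]), 'tool_pos': array([0.13823467, 0.58330801, 0.22860045]), 'orientation': array([-3.64837629e-01, -3.11996383e+00,  2.78113988e-03]), 'force': array([0.43960214, 0.10969299, 0.69629397]), 'wrist_torque': array([ 0.03432432,  0.0212261 , -0.02792337]), 'opening': 0.09274631225318444}
scene {'fov_y': 45.97628325300677, 'cx': 253.24185573374868, 'cy': 197.53591814729188, 'k1': -0.07608212751259501, 'position': array([-0.20722797,  0.45458552,  0.57689799]), 'rotation': array([-1.08169344,  2.061568  , -1.22377413])}
side {'fov_y': 51.74746415980302, 'cx': 257.2275919637113, 'cy': 192.51835908090084, 'k1': -0.09262952400992262, 'position': array([0.29275968, 0.59965948, 0.62441405]), 'rotation': array([-0.49312523,  2.6434084 , -1.30487892])}
wrist {'fov_y': 59.84832886340454, 'cx': 253.4529557730258, 'cy': 195.82686034739953, 'k1': -0.020331856126771845, 'position': array([0.05840762, 0.60214711, 0.38530719]), 'rotation': array([2.26847723, 1.79364119, 0.27138328])}
0.011
```

View pics/scene0.png

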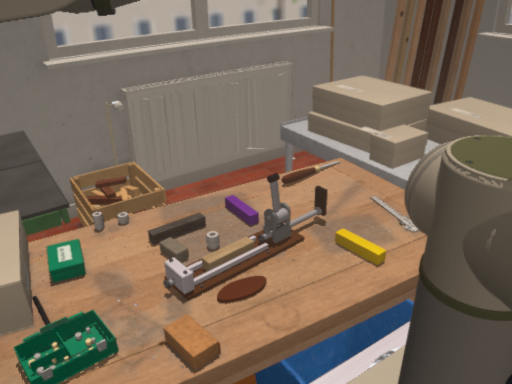

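View pics/side0.png

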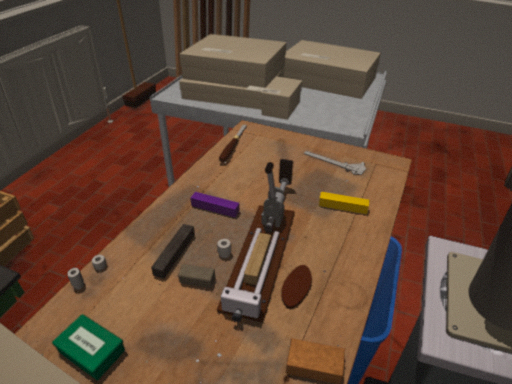

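View pics/wrist0.png

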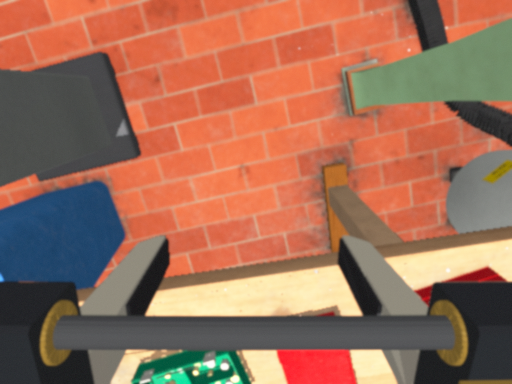

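```bash
cat > h.py <<'E'
import numpy as np, cv2
from scipy.spatial.transform import Rotation as R
from plant import *
def ray(cam,px,p=None):
    p=p or camera_params(cam)
    f=192/np.tan(np.radians(p['fov_y']/2))
    d=(np.array(px,float)-[p['cx'],p['cy']])/f
    u=d.copy()
    for _ in range(50): u=d/(1+p['k1']*(u@u))
    v=R.from_rotvec(p['rotation']).apply([u[0],u[1],1.0])
    return np.array(p['position']),v/np.linalg.norm(v)
def proj(cam,X,p=None):
    p=p or camera_params(cam)
    f=192/np.tan(np.radians(p['fov_y']/2))
    c=R.from_rotvec(p['rotation']).inv().apply(np.array(X)-p['position'])
    u=c[:2]/c[2]; u=u*(1+p['k1']*(u@u))
    return u*f+[p['cx'],p['cy']]
def tri(rs):
    A=np.zeros((3,3));b=np.zeros(3)
    for o,d in rs:
        P=np.eye(3)-np.outer(d,d);A+=P;b+=P@o
    X=np.linalg.solve(A,b)
    return X,[float(np.linalg.norm((np.eye(3)-np.outer(d,d))@(X-o))) for o,d in rs]
def onz(r,z):
    o,d=r; return o+d*(z-o[2])/d[2]
E
python3 - <<'E'
from h import *
print(R.from_rotvec(camera_params('scene')['rotation']).as_matrix()[:,2],R.from_rotvec(camera_params('side')['rotation']).as_matrix()[:,2])
for n in ["rod_tip","paddle","lever_pivot","lever_tip","blank_center","end_fence","fixture","whetstone_center","collet_center","spare_blank_center","leather_pad_center"]:
    a=tip_of("scene",n);b=tip_of("side",n)
    print(n,[(np.round(x['pixel']),round(x['confidence'],2)) for x in a[:2]],[(np.round(x['pixel']),round(x['confidence'],2)) for x in b[:2]])
    if a and b:
        X,e=tri([ray("scene",a[0]['pixel']),ray("side",b[0]['pixel'])]);print('   ',X.round(4),np.round(e,4))
print(read_state()['t'])
E
```

```text
[ 0.74184717 -0.48144842 -0.46676567] [ 0.27774325 -0.74263612 -0.60938516]
rod_tip [(array([262., 235.]), 0.79)] [(array([270., 228.]), 0.81)]
    [ 0.4922 -0.0172  0.0338] [0.0035 0.0035]
paddle [(array([320., 196.]), 0.89)] [(array([288., 170.]), 0.63)]
    [ 0.5089 -0.1974  0.0681] [0.004 0.004]
lever_pivot [(array([278., 210.]), 0.82)] [(array([276., 198.]), 0.72), (array([267., 246.]), 0.45)]
    [ 0.4968 -0.0657  0.0783] [0.003 0.003]
lever_tip [(array([272., 176.]), 0.69), (array([261., 235.]), 0.4)] [(array([270., 169.]), 0.67)]
    [ 0.5119 -0.0602  0.159 ] [0.0039 0.0039]
blank_center [(array([360., 246.]), 0.95), (array([229., 254.]), 0.58)] [(array([345., 206.]), 0.93), (array([213., 207.]), 0.74)]
    [ 0.354  -0.1826  0.0136] [0.0054 0.0054]
end_fence [(array([186., 278.]), 0.95)] [(array([243., 303.]), 0.89)]
    [0.4751 0.1792 0.0152] [0.0021 0.0021]
fixture [(array([251., 254.]), 0.61)] [(array([266., 246.]), 0.73)]
    [0.4891 0.0123 0.0009] [0.0008 0.0008]
whetstone_center [(array([172., 249.]), 0.7)] [(array([196., 278.]), 0.65)]
    [0.5851 0.1587 0.0165] [0.0029 0.0029]
collet_center [(array([274., 177.]), 0.72), (array([210., 241.]), 0.68)] [(array([226., 246.]), 0.69)]
    [0.532  0.0096 0.102 ] [0.0968 0.0968]
spare_blank_center [(array([173., 228.]), 0.9)] [(array([172., 247.]), 0.97)]
    [0.6677 0.1131 0.0203] [0.0042 0.0042]
leather_pad_center [(array([242., 287.]), 0.63)] [(array([294., 287.]), 0.75), (array([254., 263.]), 0.45)]
    [4.018e-01 9.400e-02 1.000e-04] [0.0044 0.0044]
1.25
```

```bash
cat > fit.py <<'E'
from h import *
from scipy.optimize import least_squares
# obs: list (cam params, pixel, kind)
def fit(obs):
    def pt(p,k):
        x,y,th,d,a=p; phi=a-0.1745
        L={'fixture':(0,0,0),'end_fence':(.17,0,.01),'lever_pivot':(-.08,0,.07),'rod_tip':(-.045+d,0,.0235),'paddle':(-.241+d,0,.062),
        'lever_tip':(-.08,.084*np.sin(phi),.07+.084*np.cos(phi))}[k]
        c,s=np.cos(th),np.sin(th)
        return np.array([x+c*L[0]-s*L[1],y+s*L[0]+c*L[1],L[2]])
    f=lambda p:np.concatenate([proj(None,pt(p,k),cp)-px for cp,px,k in obs])
    r=least_squares(f,[.489,.012,1.66,.01,.05],loss='soft_l1',f_scale=2,x_scale=[.01,.01,.05,.01,.1])
    return r.x,r.fun.reshape(-1,2),pt
E
python3 - <<'E'
from fit import *
import pickle
obs=[]
for c in ["scene","side"]:
    cp=camera_params(c)
    for n,a,b in [("rod_tip",(262,235),(270,228)),]: pass
    for n in ['fixture','end_fence','lever_pivot','rod_tip','paddle','lever_tip']:
        a=tip_of(c,n)
        if a: obs.append((cp,a[0]['pixel'],n))
pickle.dump(obs,open('obs.pkl','wb'))
x,res,pt=fit(obs);print(x.round(4))
for o,r in zip(obs,res):print(o[2],r.round(1))
for k in ['paddle','rod_tip','lever_pivot','lever_tip','end_fence']:print(k,pt(x,k).round(4))
for c,px in [("scene",(229,254)),("side",(260,258))]:print('blank',onz(ray(c,px),.0235))
print(read_state()['t'])
E
```

```text
[ 0.4927  0.0092  1.6721  0.0155 -0.0248]
fixture [ 0.1 -0.6]
end_fence [-0.1  2.7]
lever_pivot [-0.   3.1]
rod_tip [-0.5  4.2]
paddle [2.9 0.7]
lever_tip [1.  2.6]
fixture [-1.  -1.4]
end_fence [0.1 0.1]
lever_pivot [-1. -0.]
rod_tip [-1.   0.6]
paddle [-0.3 -3.8]
lever_tip [-0.9 -1.8]
paddle [ 0.5155 -0.2151  0.062 ]
rod_tip [ 0.4957 -0.0201  0.0235]
lever_pivot [ 0.5008 -0.0704  0.07  ]
lever_tip [ 0.5174 -0.0687  0.1523]
end_fence [0.4756 0.1783 0.01  ]
blank [0.48921387 0.06814078 0.0235    ]
blank [0.48263906 0.07148642 0.0235    ]
1.85
```

```bash
python3 - <<'E'
import cv2
for c,(x,y,w,h) in {'scene':(150,160,190,140),'side':(210,150,100,180)}.items():
    im=cv2.imread(f'pics/{c}0.png')[y:y+h,x:x+w]
    cv2.imwrite(f'pics/{c}0z.png',cv2.resize(im,None,fx=min(800/w,600/h),fy=min(800/w,600/h),interpolation=cv2.INTER_CUBIC))
E
```

```text
(no output)
```

View pics/scene0z.png

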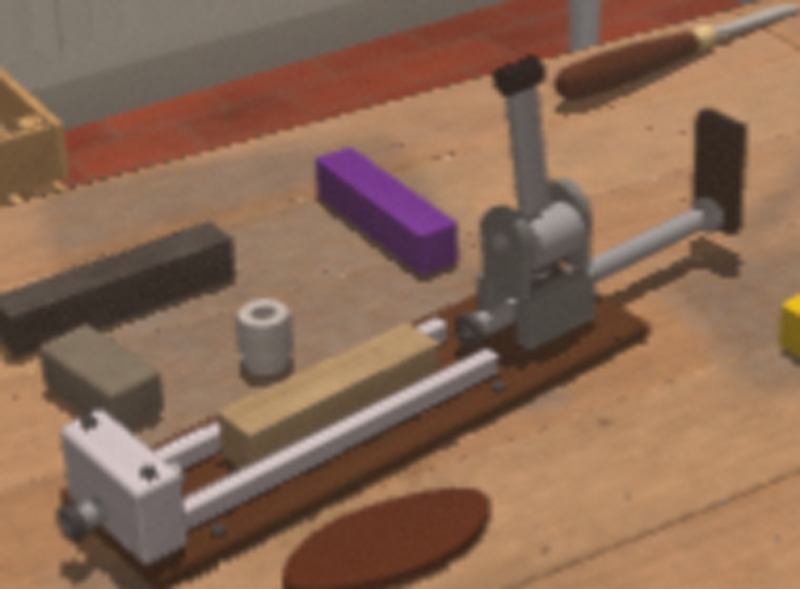

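View pics/side0z.png

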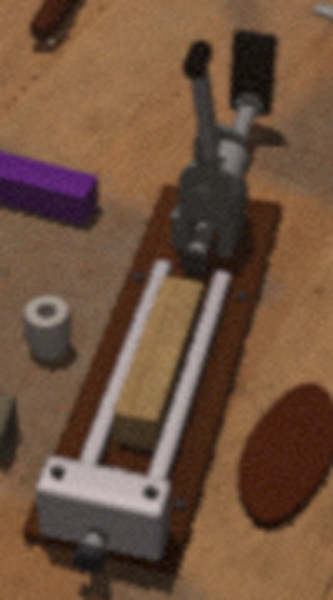

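```bash
python3 -m creep '[[0,0,-0.003,0.1236,255],[0,0,-0.003,0.1236,255],[0,0,-0.003,0.1236,255],[0,0,-0.003,0.1236,255],[0,0,-0.003,0.1236,255],[0,0,-0.003,0.1236,255],[0,0,-0.003,0.1236,255],[0,0,-0.003,0.1236,255],[0,0,-0.003,0.1236,255],[0,0,-0.003,0.1236,255]]' 40
python3 -m creep '[[-0.033,0.0245,0,0,255],[-0.033,0.0245,0,0,255],[-0.033,0.0245,0,0,255],[-0.033,0.0245,0,0,255],[-0.033,0.0245,0,0,255],[-0.033,0.0245,0,0,255],[-0.033,0.0245,0,0,255],[-0.033,0.0245,0,0,255],[-0.033,0.0245,0,0,255],[-0.033,0.0245,0,0,255],[-0.033,0.0245,0,0,255],[-0.033,0.0245,0,0,255]]'
```

```text
t: 2.68
tool_pos: [0.1384, 0.5838, 0.2598]
orientation: [2.112, 2.325, -0.0]
force: [0.6, 0.1, -0.1]
opening: 0.0306
t: 3.68
tool_pos: [0.4723, 0.2181, 0.26]
orientation: [2.105, 2.332, 0.001]
force: [0.7, 1.2, 0.6]
opening: 0.0004
```

```bash
python3 -m creep '[[-0.0395,0,0,0,255],[-0.0395,0,0,0,255],[-0.0395,0,0,0,255],[-0.0395,0,0,0,255],[-0.0395,0,0,0,255]]'
python3 -m creep '[[0,0,0,0,255]]'
python3 - <<'E'
from h import *
cp=camera_params('wrist');print(cp['position'],R.from_rotvec(cp['rotation']).as_matrix()[:,2])
cv2.imwrite('pics/w1.png',read_camera('wrist')[:,:,::-1])
E
```

```text
t: 4.1
tool_pos: [0.4912, 0.0215, 0.2599]
orientation: [2.105, 2.332, 0.001]
force: [0.6, -0.3, 0.1]
opening: 0.0005
t: 4.18
tool_pos: [0.4917, 0.0171, 0.2598]
orientation: [2.111, 2.324, -0.003]
force: [-0.0, 0.6, 0.4]
opening: 0.0006
[0.48478695 0.09978526 0.41598515] [ 0.02849777 -0.29872481 -0.95391371]
```

View pics/w1.png

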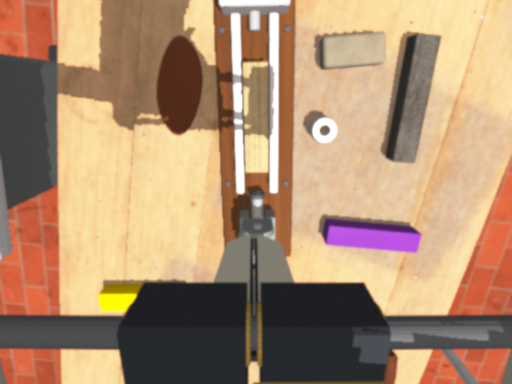

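```bash
python3 - <<'E'
import cv2
im=cv2.imread('pics/w1.png')[0:250,190:330]
cv2.imwrite('pics/w1z.png',cv2.resize(im,None,fx=2.4*1,fy=2.4,interpolation=cv2.INTER_CUBIC))
from fit import *
import pickle
cp=camera_params('wrist');obs=pickle.load(open('obs.pkl','rb'))
for n in ['fixture','end_fence','lever_pivot','rod_tip','blank_center']:
    a=tip_of('wrist',n);print(n,[(np.round(q['pixel'],1),round(q['confidence'],2)) for q in a[:3]])
    if a and n!='blank_center' and a[0]['confidence']>.5: obs.append((cp,a[0]['pixel'],n))
pickle.dump(obs,open('obs2.pkl','wb'))
x,res,pt=fit(obs);print(x.round(4))
for o,r in zip(obs,res):print(o[2],r.round(1))
x2,res,pt=fit(obs[12:]);print('wrist only',x2.round(4),res.round(1))
E
```

```text
fixture [(array([254.6, 163.3]), 0.82), (array([352.2,  52. ]), 0.21)]
end_fence [(array([252.2,  13.8]), 0.88), (array([261.7, 344. ]), 0.42)]
lever_pivot [(array([257.5, 250.9]), 0.82)]
rod_tip [(array([256.2, 190.6]), 0.68)]
blank_center [(array([254.5, 117.7]), 0.85), (array([368.8, 233.6]), 0.8), (array([144.2, 296. ]), 0.62)]
[0.4942 0.0114 1.6794 0.0181 0.015 ]
fixture [-1.1 -0.5]
end_fence [-1.  3.]
lever_pivot [-1.3  3.1]
rod_tip [-2.6  4.6]
paddle [0.6 0.8]
lever_tip [0.6 2.8]
fixture [-2. -1.]
end_fence [-0.4  0.9]
lever_pivot [-2.2  0.3]
rod_tip [-2.3  1.8]
paddle [-2. -3.]
lever_tip [-0.6 -1.5]
fixture [-0.5  3.7]
end_fence [0.1 3.6]
lever_pivot [-2.4 -2.2]
rod_tip [-1.8  2. ]
wrist only [0.4955 0.0145 1.6903 0.0176 0.05  ] [[ 0.8  1.4]
 [-0.1  0.6]
 [-0.3 -4.6]
 [-0.2  0. ]]
```

View pics/w1z.png

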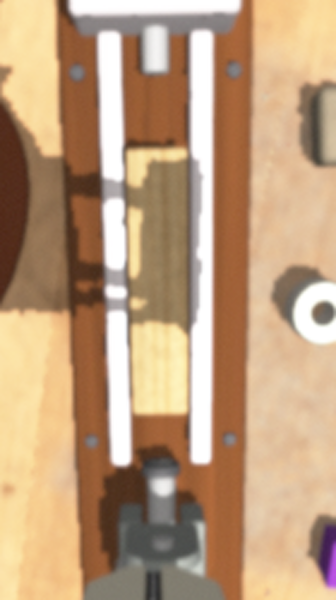

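```bash
python3 - <<'E'
from h import *
cp=camera_params('wrist')
g=lambda px,z:onz(ray('wrist',px,cp),z)
a=g((254.8,12.5),.022);b=g((257.1,191.7),.022);print(a,b,np.arctan2(*(a-b)[[1,0]]))
for n,px,z in [('railend',(257,193.7),.022),('screw',(254.8,30.4),.0235),('far',(255,61.3),.037),('near',(256.5,172),.037),('tip',(257,192),.03),('holes1',(222.3,29.8),.01),('holes2',(287.3,29),.01),('holes3',(228,183.5),.01),('holes4',(285.6,183),.01)]:
    print(n,g(px,z).round(4))
E
```

```text
[0.47660387 0.18796966 0.022     ] [ 0.50023998 -0.00929675  0.022     ] 1.6900460488938256
railend [ 0.5004 -0.0119  0.022 ]
screw [0.4784 0.1704 0.0235]
far [0.482  0.1384 0.037 ]
near [0.4964 0.0189 0.037 ]
tip [ 0.4998 -0.0073  0.03  ]
holes1 [0.4423 0.1695 0.01  ]
holes2 [0.5139 0.1778 0.01  ]
holes3 [ 0.4631 -0.0059  0.01  ]
holes4 [0.5352 0.0023 0.01  ]
```

```bash
python3 -m creep '[[-0.0373,0.0004,0,-0.015,255],[-0.0373,0.0004,0,0,255],[-0.0373,0.0004,0,0,255],[-0.0373,0.0004,0,0,255],[-0.0373,0.0004,0,0,255],[-0.0373,0.0004,0,0,255],[-0.0373,0.0004,0,0,255],[0,0,0.02,0,255],[0,0,0.03,0,255],[0,0,0.03,0,255]]'
python3 -m creep '[[0,0,0.01,0,255],[0,0,0,0,255]]'
python3 - <<'E'
from h import *
for c in ['side','scene']: cv2.imwrite(f'pics/{c}2.png',read_camera(c)[:,:,::-1])
cv2.imwrite('pics/w2.png',read_camera('wrist')[:,:,::-1])
a,b=tip_of('side','paddle'),tip_of('scene','paddle')
print(a,b)
E
python3 - <<'E'
import cv2,numpy as np
a=cv2.imread('pics/side2.png')[80:280,180:380];b=cv2.imread('pics/scene2.png')[80:280,200:400]
cv2.imwrite('pics/m2.png',cv2.resize(np.hstack([a,b]),None,fx=2,fy=2,interpolation=cv2.INTER_CUBIC))
E
```

```text
t: 5.32
tool_pos: [0.5254, -0.2355, 0.1797]
orientation: [2.085, 2.347, 0.001]
force: [0.4, -0.0, -0.6]
opening: 0.0008
t: 5.48
tool_pos: [0.5224, -0.2333, 0.1659]
orientation: [-2.081, -2.345, 0.002]
force: [-0.7, 0.3, 0.3]
opening: 0.0005
[{'pixel': [290.1, 168.3], 'confidence': 0.72}, {'pixel': [268.7, 227.4], 'confidence': 0.48}, {'pixel': [172.6, 248.4], 'confidence': 0.47}] []
```

View pics/m2.png

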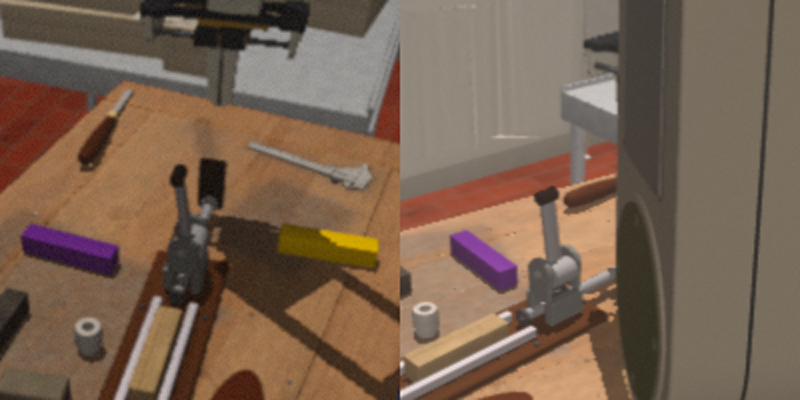

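View pics/w2.png

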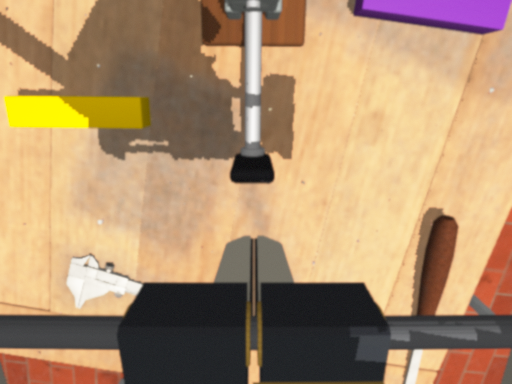

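```bash
python3 - <<'E'
from h import *
cp=camera_params('wrist');s=read_state();print(cp['position'],s['tool_pos'],s['orientation'],s['t'])
g=lambda px,z:onz(ray('wrist',px,cp),z)
for n,px,z in [('rearL',(230,182),.085),('rearR',(274,182),.085),('frontL',(236,155),.085),('rodmid',(252,100),.03),('tipL',(253,237),.155)]: print(n,g(px,z).round(4))
print(proj(None,s['tool_pos']+[0,0,-.011],cp))
E
```

```text
[ 0.51636962 -0.1535799   0.32857859] [ 0.52549212 -0.23596703  0.17228772] [2.08419623e+00 2.34552258e+00 1.30333653e-03] 5.7333
rearL [ 0.5071 -0.2206  0.085 ]
rearR [ 0.5401 -0.2168  0.085 ]
frontL [ 0.5095 -0.1996  0.085 ]
rodmid [ 0.5168 -0.1608  0.03  ]
tipL [ 0.5259 -0.232   0.155 ]
[251.52496666 248.19788931]
```

```bash
python3 -m creep '[[-0.008,0,0,0,255],[0,0,0.025,0,255],[0,0,0.025,0,255],[0,0,0.025,0,255],[0,0,0.018,0,255],[0,0,0.008,0,255],[0,0,0,0,255],[0,0,0,0,255]]'
python3 -m creep '[[0.003,0,0,0,255],[0.003,0,0,0,255],[0.003,0,0,0,255]]'
python3 - <<'E'
from h import *
cv2.imwrite('pics/w3.png',read_camera('wrist')[:,:,::-1])
s=read_state();print(s['force'],s['tool_pos'],s['t'])
E
```

```text
t: 6.4
tool_pos: [0.5254, -0.2442, 0.0696]
orientation: [2.087, 2.347, 0.0]
force: [0.1, 0.4, -0.1]
opening: 0.0006
t: 6.65
tool_pos: [0.5248, -0.2349, 0.0702]
orientation: [2.086, 2.346, 0.001]
force: [0.1, -0.1, -0.3]
opening: 0.0005
[0.62840802 1.35994703 0.84613396] [ 0.52455226 -0.23422936  0.06986284] 6.7
```

View pics/w3.png

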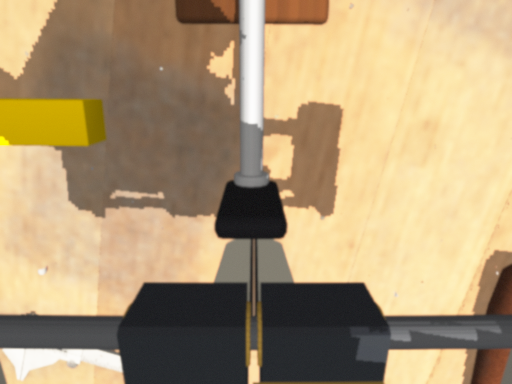

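```bash
python3 -m creep '[[0.003,0,0,0,255],[0.002,0,0,0,255],[0.002,0,0,0,255],[0.002,0,0,0,255],[0.002,0,0,0,255],[0.003,0,0,0,255],[0.003,0,0,0,255],[0.003,0,0,0,255],[0.003,0,0,0,255],[0.003,0,0,0,255]]'
python3 - <<'E'
from h import *
cv2.imwrite('pics/w4.png',read_camera('wrist')[:,:,::-1])
s=read_state();print(s['force'],s['tool_pos'],s['t'])
E
```

```text
t: 7.53
tool_pos: [0.521, -0.2086, 0.0688]
orientation: [2.088, 2.347, 0.0]
force: [0.5, -1.3, 1.1]
opening: 0.0005
[1.43300561 0.06709096 1.13566961] [ 0.52084002 -0.20807245  0.06864838] 7.5833
```

View pics/w4.png

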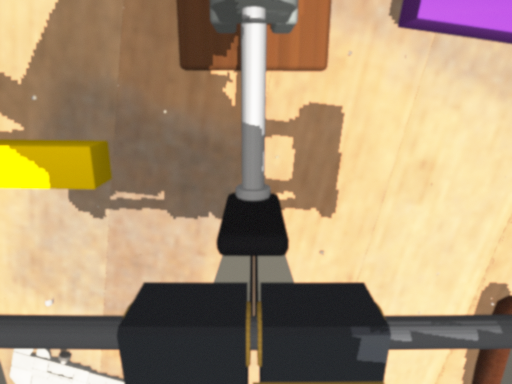

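```bash
python3 -m creep '[[0.002,0,0,0,255],[0.002,0,0,0,255],[0.002,0,0,0,255],[0.002,0,0,0,255],[0.002,0,0,0,255],[0.002,0,0,0,255],[0.002,0,0,0,255],[0.002,0,0,0,255],[0.002,0,0,0,255],[0.002,0,0,0,255]]'
python3 - <<'E'
from h import *
import cv2
a=read_camera('side')[:,:,::-1];s=read_state();print(s['force'],s['tool_pos'],s['t'])
b=tip_of('side','paddle');print([(q['pixel'],q['confidence']) for q in b])
im=a[180:340,200:320]
cv2.imwrite('pics/s5.png',cv2.resize(im,None,fx=3.7,fy=3.7,interpolation=cv2.INTER_CUBIC))
E
```

```text
t: 8.42
tool_pos: [0.5185, -0.1889, 0.0687]
orientation: [2.088, 2.347, 0.0]
force: [1.5, -2.7, -0.3]
opening: 0.0002
[ 0.99949858 -0.5657323   0.36853515] [ 0.51844646 -0.18851552  0.06864171] 8.4667
[([284.1, 177.3], 0.58)]
```

View pics/s5.png

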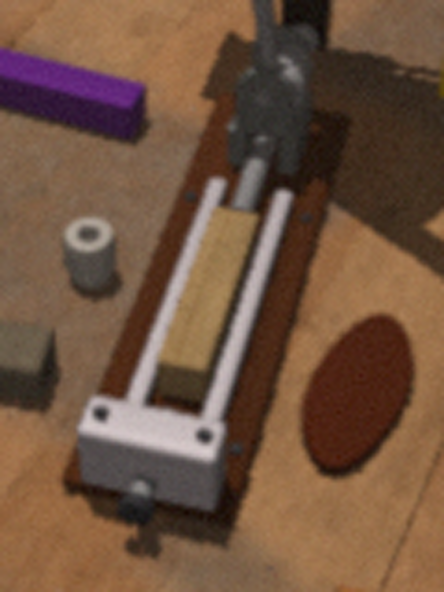

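```bash
python3 - <<'E'
from h import *
for px in [(263.8,236.8),(250.8,277.8)]: print(onz(ray('side',px),.037).round(4))
E
```

```text
[0.4923 0.0231 0.037 ]
[0.4767 0.1378 0.037 ]
```

```bash
python3 -m creep '[[0.0015,0,0,0,255],[0.0015,0,0,0,255],[0.0015,0,0,0,255],[0.0015,0,0,0,255],[0.0015,0,0,0,255],[0.0015,0,0,0,255],[0.0015,0,0,0,255],[0.0015,0,0,0,255]]'
python3 - <<'E'
from h import *
import cv2
a=read_camera('side')[:,:,::-1];s=read_state();print(s['force'],s['tool_pos'],s['t'])
im=a[180:340,200:320]
cv2.imwrite('pics/s6.png',cv2.resize(im,None,fx=3.7,fy=3.7,interpolation=cv2.INTER_CUBIC))
E
```

```text
t: 9.18
tool_pos: [0.5169, -0.1769, 0.0685]
orientation: [-2.088, -2.347, 0.0]
force: [-0.4, -0.9, -0.2]
opening: 0.0005
[-0.2818406  -1.01707799 -0.1866606 ] [ 0.51696266 -0.1766806   0.0685489 ] 9.2333
```

View pics/s6.png

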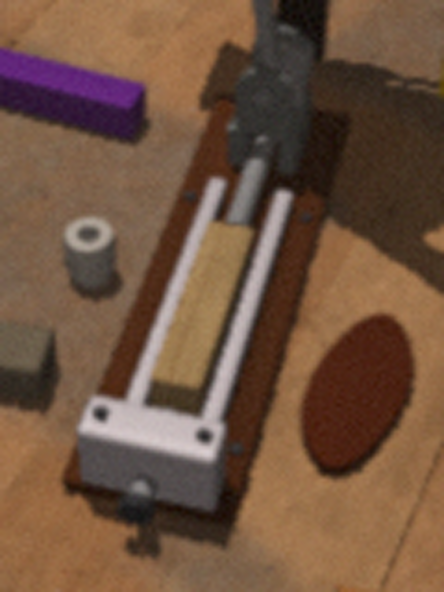

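```bash
python3 -m creep '[[0.001,0,0,0,255],[0.001,0,0,0,255],[0.001,0,0,0,255],[0.001,0,0,0,255],[0.001,0,0,0,255]]'
python3 -m creep '[[0.0007,0,0,0,255],[0.0007,0,0,0,255]]'
python3 - <<'E'
from h import *
import cv2
a=read_camera('side')[:,:,::-1];s=read_state();print(s['force'],s['tool_pos'],s['t'])
im=a[180:340,200:320]
cv2.imwrite('pics/s7.png',cv2.resize(im,None,fx=3.7,fy=3.7,interpolation=cv2.INTER_CUBIC))
E
```

```text
t: 9.65
tool_pos: [0.5165, -0.172, 0.0686]
orientation: [-2.088, -2.347, 0.0]
force: [-0.9, -2.1, -2.1]
opening: 0.0005
t: 9.82
tool_pos: [0.5163, -0.1706, 0.0685]
orientation: [-2.088, -2.347, 0.0]
force: [-0.5, -1.6, -0.8]
opening: 0.0005
[ 0.42527491 -0.94180341 -0.89981801] [ 0.51626237 -0.1705426   0.06855218] 9.8667
```

View pics/s7.png

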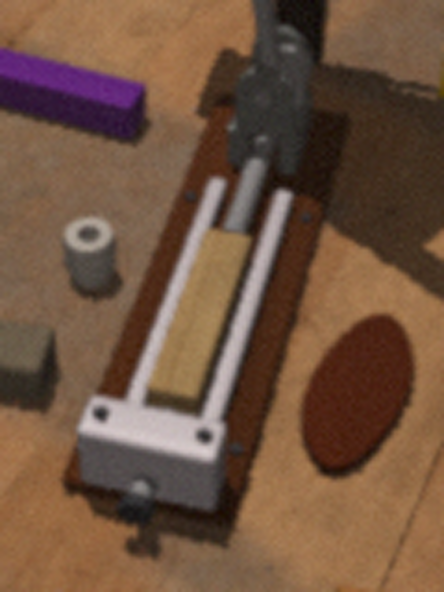

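```bash
python3 -m creep '[[0.0005,0,0,0,255],[0.0005,0,0,0,255],[0.0005,0,0,0,255]]'
```

```text
t: 10.12
tool_pos: [0.5162, -0.1692, 0.0686]
orientation: [-2.088, -2.347, 0.0]
force: [0.1, -1.8, -2.0]
opening: 0.0003
```

```bash
python3 -m creep '[[0.0005,0,0,0,255],[0.0005,0,0,0,255]]'
```

```text
t: 10.28
tool_pos: [0.516, -0.1682, 0.0686]
orientation: [-2.088, -2.347, 0.0]
force: [-0.5, -1.6, -0.1]
opening: 0.0004
```

```bash
python3 -m creep '[[0.0005,0,0,0,255],[0.0005,0,0,0,255]]'
```

```text
t: 10.45
tool_pos: [0.5159, -0.1672, 0.0686]
orientation: [-2.088, -2.347, 0.0]
force: [-0.6, -2.0, -0.8]
opening: 0.0001
```

```bash
python3 -m creep '[[0.0005,0,0,0,255],[0.0005,0,0,0,255]]'
```

```text
t: 10.62
tool_pos: [0.5159, -0.1665, 0.0687]
orientation: [2.088, 2.347, -0.0]
force: [-0.4, -4.4, -3.5]
opening: 0.0002
```

```bash
python3 -m creep '[[0.0005,0,0,0,255],[0.0005,0,0,0,255]]'
```

```text
t: 10.78
tool_pos: [0.5159, -0.1664, 0.0687]
orientation: [2.087, 2.346, -0.002]
force: [0.3, -9.7, -4.3]
opening: 0.0001
```

```bash
python3 -m creep '[[0.0003,0,0,0,255],[0,0,0,0,255]]'; python3 -m creep '[[0,0,0,0,255],[0,0,0,0,255],[0,0,0,0,255]]'
```

```text
t: 10.95
tool_pos: [0.5159, -0.1664, 0.0687]
orientation: [2.087, 2.346, -0.002]
force: [0.6, -9.6, -4.6]
opening: 0.0005
t: 11.2
tool_pos: [0.5159, -0.1664, 0.0687]
orientation: [2.087, 2.346, -0.002]
force: [1.6, -7.9, -3.5]
opening: 0.0002
```

```bash
python3 -m creep '[[0.0004,0,0,0,255],[0,0,0,0,255],[0,0,0,0,255],[0,0,0,0,255],[0,0,0,0,255]]'; python3 -m creep '[[0,0,0,0,255]]'; python3 -c "
from plant import *
s=read_state();print(s['force'],s['wrist_torque'],s['t'])"
```

```text
t: 11.62
tool_pos: [0.5158, -0.1664, 0.0687]
orientation: [2.087, 2.345, -0.003]
force: [0.9, -10.3, -4.8]
opening: 0.0009
t: 11.7
tool_pos: [0.5159, -0.1664, 0.0687]
orientation: [2.087, 2.345, -0.003]
force: [-0.4, -9.9, -5.4]
opening: 0.0004
[-0.36402741 -9.85951514 -5.43279273] [-1.88451912 -0.08350542 -0.08624001] 11.7
```

```bash
python3 -m creep '[[-0.001,0,0,0,255],[-0.002,0,0,0,255],[-0.005,0,0,0,255],[-0.01,0,0,0,255],[-0.01,0,0,0,255],[0,0,-0.03,0,255],[0,0,-0.04,0,255],[0,0,-0.04,0,255],[0,0,-0.04,0,255],[0,0,-0.04,0,255]]'
python3 -m creep '[[0.0251,0.011,0,0,255],[0.0251,0.011,0,0,255],[0.0251,0.011,0,0,255],[0.0251,0.011,0,0,255],[0.0251,0.011,0,0,255],[0,0,0,-0.1208,255],[0,0,0,-0.1208,255],[0,0,0,-0.1208,255],[0,0,0,-0.1208,255],[0,0,0,-0.1208,255],[0,0,0,-0.1208,255],[0,0,0,-0.1208,255]]'
python3 -m creep '[[0,0,0,-0.1208,255],[0,0,0,-0.1208,255],[0,0,0,-0.1208,255],[0,0,0,-0.1208,255],[0,0,0,-0.1208,255],[0,0,0,-0.1208,255],[0,0,0,0,255],[0,0,0,0,255]]'
python3 - <<'E'
from h import *
cv2.imwrite('pics/w8.png',read_camera('wrist')[:,:,::-1])
cp=camera_params('wrist')
a=read_camera('side')[:,:,::-1];s=read_state();print(s['force'],s['tool_pos'],s['t'])
print(cp['position'])
for n in ['lever_tip','lever_pivot','paddle','rod_tip']:
  print(n,[(q['pixel'],q['confidence']) for q in tip_of('wrist',n)],[(q['pixel'],q['confidence']) for q in tip_of('side',n)])
im=a[130:310,200:335]
cv2.imwrite('pics/s8.png',cv2.resize(im,None,fx=3.3,fy=3.3,interpolation=cv2.INTER_CUBIC))
E
```

```text
t: 12.53
tool_pos: [0.5187, -0.1931, 0.2607]
orientation: [2.088, 2.347, 0.0]
force: [-0.1, 0.8, -0.1]
opening: 0.0004
t: 13.53
tool_pos: [0.5592, -0.0621, 0.2587]
orientation: [0.932, 3.0, 0.0]
force: [-0.1, -0.5, 0.2]
opening: 0.0001
t: 14.2
tool_pos: [0.5591, -0.0619, 0.2587]
orientation: [-0.176, 3.137, 0.0]
force: [0.0, -0.3, 0.7]
opening: 0.0005
[-0.26077666 -0.0053284   0.40449025] [ 0.55902647 -0.06172223  0.25868342] 14.3
[ 0.47739203 -0.07184783  0.41514897]
lever_tip [([250.1, 147.2], 0.71)] [([270.6, 166.3], 0.76), ([251.6, 271.0], 0.18)]
lever_pivot [([250.3, 123.3], 0.79)] [([273.8, 200.9], 0.85)]
paddle [([174.2, 120.4], 0.87), ([463.0, 118.2], 0.17)] [([283.6, 183.2], 0.77)]
rod_tip [([349.2, 118.5], 0.7)] [([264.5, 248.9], 0.58), ([266.8, 244.2], 0.35)]
```

View pics/w8.png

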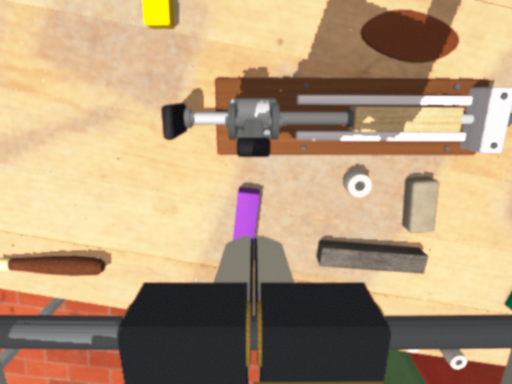

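View pics/s8.png

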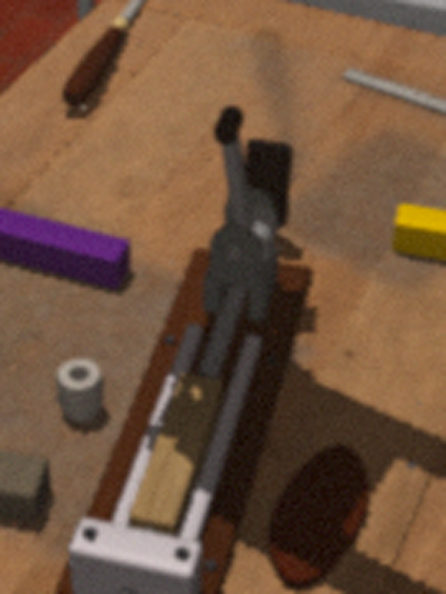

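```bash
python3 - <<'E'
from h import *
cp=camera_params('wrist')
g=lambda px,z:onz(ray('wrist',px,cp),z).round(4)
print('knob',g((252,147),.155),g((237,147),.155),g((270,147),.155),'pivot',g((250.3,123.3),.07),'axle', g((252,122),.07))
print('tri pivot',tri([ray('wrist',(250.3,123.3),cp),ray('side',(273.8,200.9))]),'knob',tri([ray('wrist',(252,147),cp),ray('side',(270.6,166.3))]))
s=read_state();print(s['tool_pos'])
z=np.array([np.cos(3.259),np.sin(3.259),0]);print(z)
im=cv2.imread('pics/w8.png')[60:180,140:512]
cv2.imwrite('pics/w8z.png',cv2.resize(im,None,fx=2.1,fy=2.1,interpolation=cv2.INTER_CUBIC))
E
```

```text
knob [ 0.5182 -0.0679  0.155 ] [ 0.5195 -0.0796  0.155 ] [ 0.5165 -0.054   0.155 ] pivot [ 0.5078 -0.0712  0.07  ] axle [ 0.5063 -0.0696  0.07  ]
tri pivot (array([ 0.50607556, -0.07176603,  0.06055031]), [0.002577778063352014, 0.002577778063352083]) knob (array([ 0.51557573, -0.06848615,  0.15506262]), [0.002616616182324496, 0.0026166161823244854])
[ 0.55889426 -0.06133416  0.25865334]
[-0.99311567 -0.1171378   0.        ]
```

View pics/w8z.png

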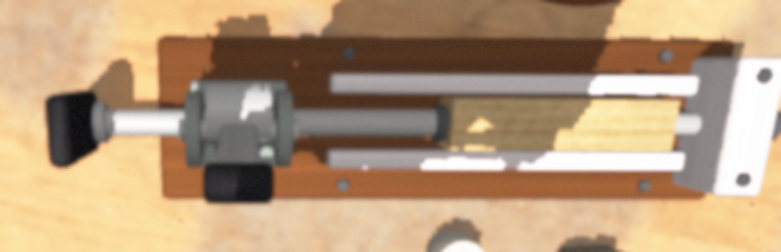

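```bash
python3 -m creep '[[0,0,0.035,0,255],[0,0,0.035,0,255],[0,0,0.035,0,255],[0,0,0,0,255],[0.005,0,0,0,255],[0.005,0,0,0,255],[0.005,0,0,0,255],[0.004,0,0,0,255],[0.003,0,0,0,255],[0.003,0,0,0,255],[0.003,0,0,0,255]]'
python3 - <<'E'
from h import *
cv2.imwrite('pics/w9.png',read_camera('wrist')[:,:,::-1])
s=read_state();print(s['force'],s['tool_pos'],s['t'])
E
```

```text
t: 15.62
tool_pos: [0.5314, -0.0647, 0.1547]
orientation: [-0.183, 3.134, -0.001]
force: [2.2, -0.7, 0.9]
opening: 0.0006
[0.98545087 0.70754267 0.21416214] [ 0.53085691 -0.06474458  0.15430002] 15.6667
```

View pics/w9.png

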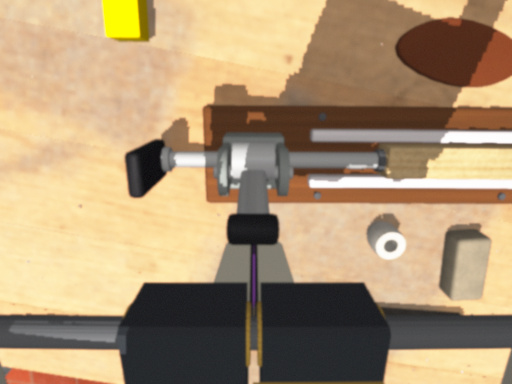

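```bash
python3 -m creep '[[0.0036,0,-0.0005,0,255],[0.0036,0,-0.0005,0,255],[0.0036,0,-0.0005,0,255],[0.0041,0,-0.0004,0,255],[0.0041,0,-0.0004,0,255],[0.0041,0,-0.0004,0,255],[0.0041,0,-0.0004,0,255],[0.0041,0,-0.0004,0,255]]'
python3 -m creep '[[0.005,0,0.001,0,255],[0.005,0,0.001,0,255],[0.005,0,0.001,0,255],[0.005,0,0.001,0,255]]'
python3 - <<'E'
from h import *
cv2.imwrite('pics/w10.png',read_camera('wrist')[:,:,::-1])
s=read_state();print(s['force'],s['tool_pos'],s['t'])
E
```

```text
t: 16.33
tool_pos: [0.4998, -0.0682, 0.157]
orientation: [-0.183, 3.136, 0.0]
force: [4.5, 0.6, -3.3]
opening: 0.0004
t: 16.67
tool_pos: [0.4805, -0.0704, 0.153]
orientation: [-0.183, 3.134, 0.0]
force: [9.8, 0.1, -6.9]
opening: 0.0005
[ 4.66049474 -0.16320882 -3.35135128] [ 0.47959257 -0.07049795  0.15274677] 16.7167
```

View pics/w10.png

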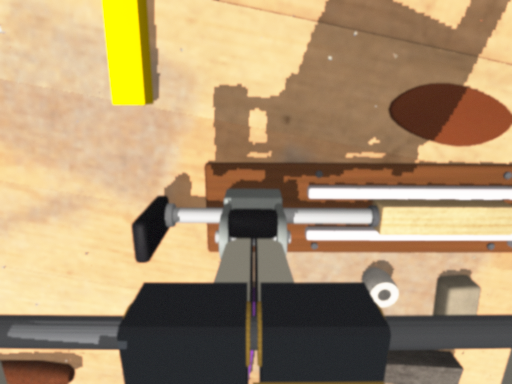

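```bash
python3 -m creep '[[0.0038,0,0.0016,0,255],[0.0038,0,0.0017,0,255],[0.0038,0,0.0018,0,255],[0.0038,0,0.002,0,255],[0.0038,0,0.002,0,255]]'
python3 - <<'E'
from h import *
cv2.imwrite('pics/w11.png',read_camera('wrist')[:,:,::-1])
a=read_camera('side')[:,:,::-1]
s=read_state();print(s['force'],s['tool_pos'],s['t'])
cv2.imwrite('pics/s11.png',cv2.resize(a[100:300,180:340],None,fx=3,fy=3,interpolation=cv2.INTER_CUBIC))
E
```

```text
t: 17.13
tool_pos: [0.4622, -0.0727, 0.1444]
orientation: [-0.183, 3.133, -0.0]
force: [7.8, 1.3, -2.3]
opening: 0.0006
[ 1.55806922 -0.14804336 -0.61225242] [ 0.4608538  -0.07278544  0.14400396] 17.2333
```

View pics/w11.png

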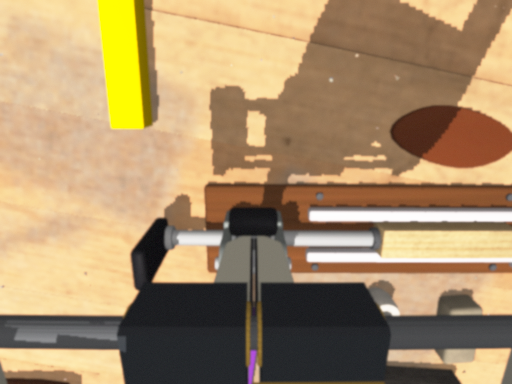

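View pics/s11.png

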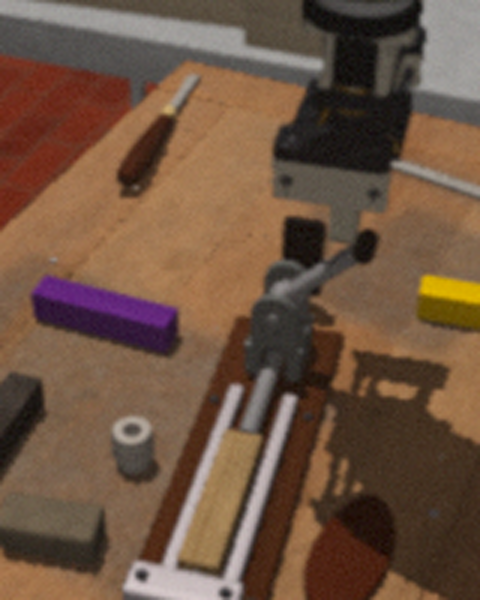

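```bash
python3 -m creep '[[0.0034,0,0.0026,0,255],[0.0033,0,0.0028,0,255],[0.0032,0,0.003,0,255],[0.0031,0,0.0031,0,255],[0.003,0,0.0032,0,255]]'
python3 -m creep '[[0.0028,0,0.004,0,255],[0.0028,0,0.004,0,255],[0.0028,0,0.0041,0,255]]'
python3 - <<'E'
from h import *
a=read_camera('side')[:,:,::-1]
s=read_state();print(s['force'],s['tool_pos'],s['t'])
cv2.imwrite('pics/s12.png',cv2.resize(a[100:300,180:340],None,fx=3,fy=3,interpolation=cv2.INTER_CUBIC))
E
```

```text
t: 17.65
tool_pos: [0.445, -0.0748, 0.1292]
orientation: [0.183, -3.136, 0.0]
force: [2.2, -0.2, 0.3]
opening: 0.0006
t: 17.9
tool_pos: [0.4361, -0.0757, 0.1164]
orientation: [0.183, -3.135, -0.0]
force: [-0.4, -0.8, 0.3]
opening: 0.0006
[-0.8517922   0.15823709 -0.36657492] [ 0.43510646 -0.07548336  0.11537818] 17.95
```

View pics/s12.png

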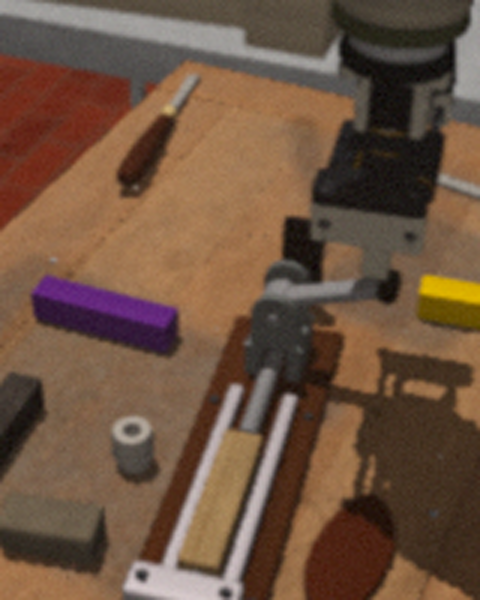

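```bash
python3 -m creep '[[0.0022,0,0.0045,0,255],[0.002,0,0.0046,0,255],[0.0018,0,0.0046,0,255]]'
python3 -m creep '[[0.0011,0,0.0036,0,255],[0.0011,0,0.0036,0,255],[0,0,0,0,255]]'
python3 - <<'E'
from h import *
a=read_camera('side')[:,:,::-1]
s=read_state();print(s['force'],s['tool_pos'],s['t'])
cv2.imwrite('pics/s13.png',cv2.resize(a[100:300,180:340],None,fx=3,fy=3,interpolation=cv2.INTER_CUBIC))
E
```

```text
t: 18.2
tool_pos: [0.4307, -0.0763, 0.1029]
orientation: [0.183, -3.136, -0.0]
force: [-0.4, 0.1, 0.4]
opening: 0.0005
t: 18.45
tool_pos: [0.4281, -0.0764, 0.0953]
orientation: [0.183, -3.135, -0.001]
force: [-0.6, -0.4, -0.1]
opening: 0.0007
[ 0.13061529  0.67063237 -0.18341876] [ 0.42847076 -0.07649115  0.09583338] 18.5
```

View pics/s13.png

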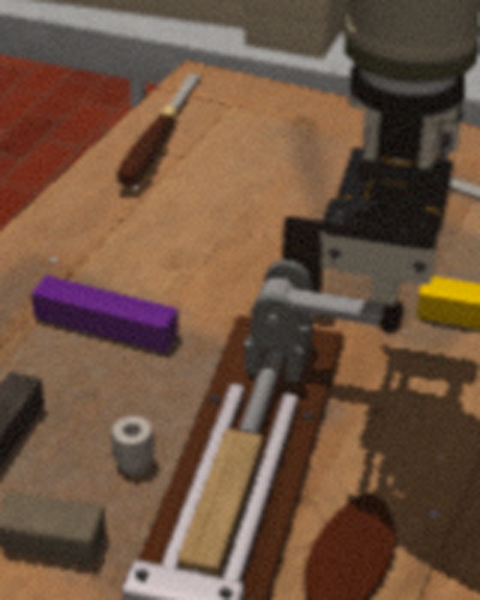

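```bash
python3 -m creep '[[0,0,0.0015,0,255],[0,0,0.0015,0,255],[0,0,0.001,0,255],[0,0,0.001,0,255]]'
```

```text
t: 18.83
tool_pos: [0.429, -0.0766, 0.0914]
orientation: [-0.183, 3.136, -0.0]
force: [-0.1, -0.3, -0.6]
opening: 0.0009
```

```bash
python3 -m creep '[[0,0,0.0006,0,255],[0,0,0.0006,0,255]]'
```

```text
t: 19.0
tool_pos: [0.4289, -0.0766, 0.0901]
orientation: [-0.183, 3.136, -0.0]
force: [0.3, 0.2, -0.4]
opening: 0.0004
```

```bash
python3 -m creep '[[0,0,0.0006,0,255],[0,0,0.0006,0,255]]'
```

```text
t: 19.17
tool_pos: [0.429, -0.0766, 0.0892]
orientation: [-0.183, 3.136, -0.0]
force: [-2.6, 0.3, 7.4]
opening: 0.0005
```

```bash
python3 -m creep '[[0,0,0,0,255],[0,0,-0.002,0,255],[0,0,-0.005,0,255],[0,0,-0.02,0,255],[0,0,-0.04,0,255],[0,0,-0.04,0,255],[-0.03,0,-0.03,0,255],[-0.035,0,-0.015,0,255],[-0.035,0,0,0,255],[-0.03,0,0,0,255],[0,0,0,0,255],[0,0,0,0,255]]'
python3 - <<'E'
from h import *
cv2.imwrite('pics/w14.png',read_camera('wrist')[:,:,::-1]);cp=camera_params('wrist')
a=read_camera('side')[:,:,::-1]
print([(n,[(q['pixel'],q['confidence']) for q in tip_of('wrist',n)][:2]) for n in ['lever_tip','lever_pivot','rod_tip','blank_center']])
s=read_state();print(s['force'],s['tool_pos'],s['t'])
cv2.imwrite('pics/s14.png',cv2.resize(a[130:330,190:350],None,fx=3,fy=3,interpolation=cv2.INTER_CUBIC))
E
```

```text
t: 20.17
tool_pos: [0.5579, -0.0612, 0.2393]
orientation: [0.184, -3.134, -0.001]
force: [-0.4, 0.3, -0.9]
opening: 0.0005
[('lever_tip', [([251.2, 24.6], 0.65), ([168.2, 127.0], 0.54)]), ('lever_pivot', [([252.3, 124.4], 0.74)]), ('rod_tip', [([354.9, 117.9], 0.65)]), ('blank_center', [([412.0, 120.2], 0.92), ([241.8, 239.3], 0.91)])]
[-0.46033015  0.13257302 -0.26871534] [ 0.55690239 -0.06172239  0.2411086 ] 20.4667
```

View pics/w14.png

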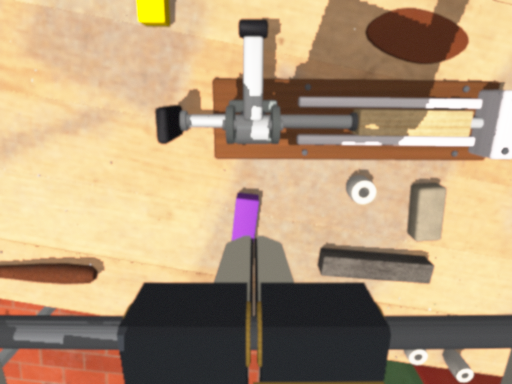

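View pics/s14.png

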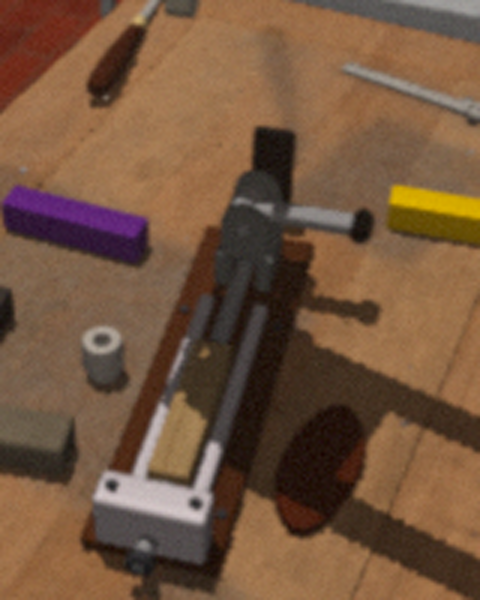

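```bash
python3 - <<'E'
import cv2
im=cv2.imread('pics/w14.png')[10:170,320:512]
cv2.imwrite('pics/w14z.png',cv2.resize(im,None,fx=3.7,fy=3.7,interpolation=cv2.INTER_CUBIC))
from h import *
cp=camera_params('wrist')
g=lambda px,z:onz(ray('wrist',px,cp),z).round(4)
a=tri([ray('wrist',(251.2,27),cp),ray('side',(190+362/3,130+224/3))]);print('knob',a, 'pivot',g((252.3,124.4),.07))
E
```

```text
knob (array([ 0.41991526, -0.0804951 ,  0.06809171]), [5.881356638771372e-05, 5.8813566387578644e-05]) pivot [ 0.5052 -0.0696  0.07  ]
```

View pics/w14z.png

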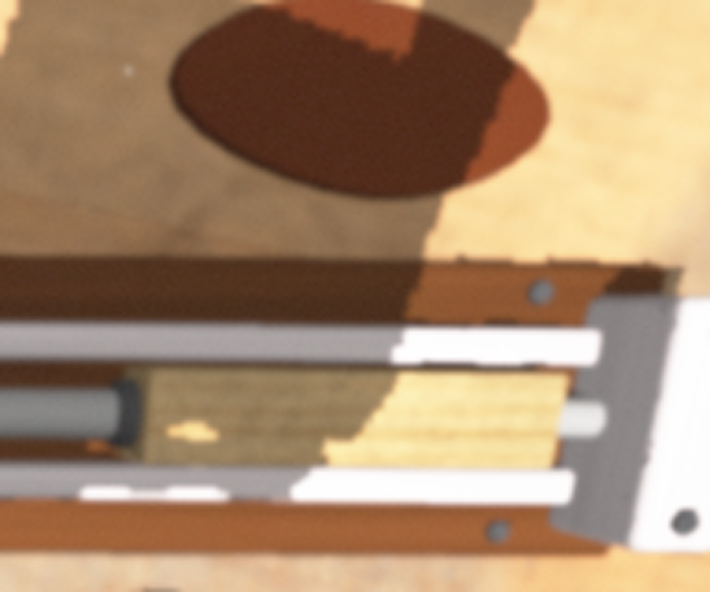

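Knob at z 0.068 m, 86 mm from the pivot, so the lever lies level. The rod foot (zoomed column 135) touches the blank, and the blank's far end (column 560) touches the screw. The arm is clear, so I'm handing it in.

```bash
python3 -c "
from plant import *
print(close_job())"
```

```text
the job is handed in; nothing more can be done
None
```

The blank is clamped: I pushed it home against the stop screw, flipped the lever fully closed, and moved the arm clear. I handed the job in at about 20.5 s of the 54 s allowed; no verdict is reported.

- **Pressing home:** I pushed the rod by its paddle with closed fingers. The blank stopped within about 1 mm of where the wrist camera predicted. I held it there for about 0.8 s with 8–10 N at the wrist, which is roughly 7–9 N on the blank after the rod's drag.
- **Closing the lever:** It took at most about 10 N at the wrist. It went over centre and pulled itself shut. A light 7 N touch met a firm stop with the knob's top at z ≈ 78 mm, which is the closed position.
- **Last checks:** By triangulation the knob was at z = 68 mm and 86 mm from the pivot, so the lever is level. The pictures showed the rod foot, blank and screw touching. The whetstone, collet, spare blank and leather pad showed no sign of having moved.
- **Not measured:** I could not measure the clamp pad's force on the rod or the blank's remaining force on the screw. Those are judged only from the closed lever and the absence of a visible gap.
- **Disagreements:** The cameras differed by 3–5 mm on some points, so I relied on the wrist view. While pressing, the wrist also showed about 4–5 N downward, probably friction on the paddle.

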